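# Stand the spoon in the topping jar and close its lid

### The job

Get the open topping jar ready for service: take the long spoon off the edge of the tray and lower it, bowl first, right to the bottom of the open jar before letting go, so that its handle leans on the rim at the side opposite the lid's hinge. Then close the lid fully, without slamming it, so that the handle comes out through the lid's cut-out as on the other jar. Leave the tubs, the bottle and the shaker where they are.

Things in the scene. Friction and masses are not known exactly. Their poses are not given: they have to be found in the camera images.
- spoon: long-handled steel spoon, 200 mm, 70 g. Origin: centre of its round bowl; +x along the straight handle to its end, +z out of the hollow. Bowl 36 mm across, rim 3 mm above and underside 10 mm below the origin. Handle 12 mm wide (y), 6 thick (z), centred on the x axis, out to x = 182 mm. Starts bowl on the tray's floor, handle sloping up 12 degrees over the rim nearer the jars, last 70 mm outside
- spoon_end (a point): the tip of the spoon's handle, on its centre line, 182 mm from the bowl's centre
- jar: the open topping jar: upright steel cylinder fixed to the counter, 89 mm outside, 82 mm inside diameter, 122 mm high, inner floor 4 mm up. Origin: centre of its underside; +x points to the side where the handle must lean (the lid's cut-out side), the hinge is on the -x side. A spoon standing at the bottom and leaning on the +x rim slopes 20 to 34 degrees from vertical
- lid (a joint): lid angle of the open jar, rad: 0 = closed flat on the rim; starts at 2.1 to 2.35 (limit 2.5), leaning back over the hinge. Stiff hinge: stays where left; 1.5 N at 50 mm moves it. Steel disc 91 mm across, 4 mm thick, no knob, top 126 mm above the counter when closed; cut-out 26 mm wide, 24 deep in the edge opposite the hinge. Close by pushing its outer face beside the cut-out
- lid_hinge (a point): middle of the lid's hinge axis, 48 mm behind the jar's axis (jar -x) and 122 mm above the counter; the axis is level, along the jar's y. The lid's disc is centred 48 mm from the hinge
- lid_front (a point): middle of the lid's cut-out at the outer edge of the disc, 94 mm from the hinge
- served_jar: a second jar just like the first, already served: lid closed, its spoon handle leaning out of the cut-out, ending 172 mm above the counter. Fixed; leave alone. Origin in the centre of its underside, +x to its cut-out side
- tray: blue plastic tray, 400 mm (x) by 300 mm (y), fixed to the counter. Origin in the centre of its underside; floor 4 mm up, walls 4 mm thick and 32 mm high with a rim flange 7 mm wide outward. Carries the spoon and three tubs
- tub0: closed food tub, 94 mm across, 62 mm high, on the tray. Origin in the centre of its underside
- tub1: closed food tub like tub0
- tub2: closed food tub like tub0
- pill_bottle: small white capped bottle, 54 mm across, 100 mm high, on the counter. Origin in the centre of its underside
- shaker: aluminium shaker, 66 mm across, 108 mm high, on the counter. Origin in the centre of its underside
Things that resemble listed ones, but are neither listed nor needed, are in the scene too. Leave any blue or green look-alike of the jar alone.

How it is judged (in metres and radians):
On the way, in this order (a step that is already met when the one before it is completed fails the run):
1. the spoon, still held, has its bowl at the bottom of the open jar (within about 12 mm) (z of spoon in the frame of jar below 0.034 m and horizontal distance between spoon and jar below 0.036 m and contact force between the fingers and spoon above 0.3 N), for 0.1 s.
2. the spoon is let go and leans on the rim on the cut-out side, with the lid still open (z of spoon in the frame of jar below 0.03 m and x of spoon_end in the frame of jar above 0.05 m and y of spoon_end in the frame of jar between -0.035 and 0.035 m and contact force between the fingers and spoon below 0.05 N and value of joint lid above 0.5 rad), for 0.2 s.
At the end, for the whole second after the job is handed in: The lid is closed (under 0.06 rad); the spoon rests still with its bowl at the bottom of the jar (bowl centre less than 30 mm up) and its handle leans out through the cut-out: handle tip more than 50 mm from the jar's axis towards the cut-out side and less than 35 mm to either side (value of joint lid below 0.06 rad and z of spoon in the frame of jar below 0.03 m and horizontal distance between spoon and jar below 0.036 m and x of spoon_end in the frame of jar above 0.05 m and y of spoon_end in the frame of jar between -0.035 and 0.035 m and linear speed of spoon below 0.02 m/s); the robot touches nothing.
It fails at once if the lid is slammed (closing faster than 5 rad/s) (velocity of joint lid below -5 rad/s).
It fails at once if a tub, the bottle or the shaker is moved more than 25 mm (distance of any of tub0, tub1, tub2, pill_bottle, shaker from where it was at the start of the episode above 0.025 m).
It also fails if it takes over 64 s, if anything falls off the work surface, if the arm or the gripper's body presses on something with over 40 N, if the wrist force passes 120 N, or if a joint passes its speed limit or range.

### The arm

A 6-joint arm with a two-finger parallel gripper is mounted at the origin on the work surface. World frame = base frame: x ahead of the robot, y to its left, z up, the work surface at z = 0. Lengths are in mm, angles in degrees, forces in N, time in s.
With the tool pointing down it reaches from about 350 to 850 mm from the base axis. Payload 8.1 kg.
Tool frame: the origin (TCP) lies midway between the tips of the shut fingers; the grasp point (between the pads) lies 19 mm behind it; z points along the fingers, y is the line along which they close (so a half turn about z gives the same grasp; the last joint's range is limited). The gripper opens to 85 mm and grips with 20 to 120 N. Pads are 22 mm wide; open, the fingers measure 114 mm over their backs; the gripper's body (76 mm by 85 mm) begins 54 mm behind the grasp point. The pads swing forward as they close: fully open they stand 13 mm farther back than shut.
Start: joints at [66.326, 7.471, 85.268, -0, 87.261, -4.893], TCP at [193.155, 568.064, 231.292] pointing down, gripper open.
Joint ranges: [-169.43, 169.43], [-51.17, 129.36], [1.28, 143.12], [-76.62, 256.62], [0, 156.53], [-152.29, 152.29]. Speed limits (degrees/s): [136.94, 136.94, 159.86, 180, 180, 180].

### API

Orientations are given as [roll, pitch, yaw] about the fixed x, y, z axes, in that order (R = Rz(yaw) Ry(pitch) Rx(roll)).
In Python, from bench import r gives the robot as it stands.
- The arm moves only by the tool step_arm, never from a script. Its arguments are lists of equal length, an entry for each row: "delta_pos": the shift along the world's x, y, z in units of 200 mm (1.0 is 200 mm), a list of three; "spin": the turn about the world's z in units of 180 degrees (1.0 is 180 degrees). In form: {"delta_pos": [[dx, dy, dz], ...], "spin": [spin, ...]}. A call has 1 to 8 rows; each row shifts and turns the commanded pose from where the row before left it; what a row does not reach is not made up. A row lasts 1/8 s, in which the tool goes at most 62.5 mm and 10.7 degrees, less where a joint would pass 70% of its speed; a pose out of reach is approached as far as the arm can. A call with a number of a shift or a turn outside -1 to 1 is refused whole. A call with a gripper value outside its range is refused whole. "gripper" is the opening, from -1 (shut) to 1 (fully open), set as the call begins (left out, the last holds). The fingers move at their own pace and stop on an object; "squeeze" is the grip in N (left out, the last holds). Time passes only in rows, so rows that do not move let the fingers close. It gives the time, the measured TCP pose, the force, the opening and the grip force at its end, in the units of the state.
- r.sense(): the state, without advancing time (a new reading comes with each control period).
- r.snapshot(name): name is "scene" or "side" or "wrist"; returns a dict with "pixels" (480x640x3 uint8, blue, green, red), "fx", "fy", "cx", "cy" (pixels), "camera_from_world" (4x4, takes a point from world to camera coordinates). Camera axes: x right, y up, looking along -z (the intrinsics and any distortion apply to the point x, -y, -z); pixel columns grow to the right and rows downward; lengths in mm; the calibration is good to about 2 mm. A picture is of the moment at which its call begins. There is no depth.
- r.hand_in(): hands the job in; it is judged then, once.
The state is a dict: "time": time; "joint_pos": joint angles; "qd": joint speeds; "joint_efforts": joint torques, N m; "tool_pos": TCP position; "tcp_rot": TCP orientation; "ft_force": force on the tool from outside, world axes, zero at the start; "wrist_torque": the same for the moment, N m; "finger_gap": finger opening in mm; "grip_force": force on a finger pad.
Only numpy, scipy, OpenCV 4.12 (cv2) and the standard library are available. Lean on these libraries where they do the work, as an engineer would, in place of code of your own. Each camera call takes 0.05 s, during which the arm holds its last target. There are 200 camera calls.

## Working session

There is one attempt and no reset: what is moved stays moved. The work goes in short steps, Python scripts to look and compute and a tool call to move; the robot and the scene stay as the last step left them, time stands still between calls to the robot, and variables do not carry over. Pictures are saved under pics/ and viewed, at most 10 in all, crops included, and the job is handed in when it is done.

Besides the shell and the picture viewer there is one more tool, called after "Emit:" by a JSON object that holds its "op" and its "data", one argument or row to a line. step_arm: Moves the arm, as the interface text tells. Shifts and turns lie within -1 to 1; 1 stands for 200 mm of shift or 180 degrees of turn. Its arguments: {"type":"object","properties":{"delta_pos":{"type":"array","items":{"type":"array","items":{"type":"number","minimum":-1,"maximum":1}}},"spin":{"type":"array","items":{"type":"number","minimum":-1,"maximum":1}},"gripper":{"type":"number"},"squeeze":{"type":"number"}},"required":["delta_pos","spin"]}

```bash
mkdir -p pics; ls; cat > h.py <<'E'
import numpy as np, cv2, json
from bench import r
def snap(n,f):
    s=r.snapshot(n); cv2.imwrite('pics/%s.png'%f,s['pixels'])
    np.savez('pics/%s.npz'%f,K=[s['fx'],s['fy'],s['cx'],s['cy']],T=s['camera_from_world'],p=s['pixels']); return s
def ray(f,u,v):
    d=np.load('pics/%s.npz'%f); fx,fy,cx,cy=d['K']; T=d['T']
    R=T[:3,:3]; o=-R.T@T[:3,3]; w=R.T@np.array([(u-cx)/fx,-(v-cy)/fy,-1]); return o,w
def onz(f,u,v,z):
    o,w=ray(f,u,v); return o+w*(z-o[2])/w[2]
def tri(*obs):
    A=np.zeros((3,3));b=np.zeros(3)
    for f,u,v in obs:
        o,w=ray(f,u,v); w/=np.linalg.norm(w); P=np.eye(3)-np.outer(w,w); A+=P;b+=P@o
    x=np.linalg.solve(A,b)
    return x,[proj(f,x)-np.array([u,v]) for f,u,v in obs]
def proj(f,x):
    d=np.load('pics/%s.npz'%f); fx,fy,cx,cy=d['K']; T=d['T']; c=T[:3,:3]@np.array(x)+T[:3,3]
    return np.array([cx+fx*c[0]/-c[2],cy-fy*c[1]/-c[2]])
def crop(f,x0,y0,x1,y1,s,g): 
    p=np.load('pics/%s.npz'%f)['p'][y0:y1,x0:x1]; cv2.imwrite('pics/%s.png'%g,cv2.resize(p,None,fx=s,fy=s,interpolation=cv2.INTER_CUBIC))
E
python3 - <<'E'
from h import *
s=[snap(n,n+'0') for n in('scene','side','wrist')]
for n in s: print({k:v for k,v in n.items() if k!='pixels'})
print(r.sense())
E
```

```text
pics
{'fx': 616.0831075411475, 'fy': 616.0831075411475, 'cx': 320.35696554832964, 'cy': 239.51626652542043, 'camera_from_world': array([[ 1.22229721e-02,  9.99886106e-01,  8.85291918e-03,
        -4.96496614e+01],
       [-8.14759225e-01,  4.82658914e-03,  5.79779363e-01,
         3.76460130e+02],
       [ 5.79670600e-01, -1.42996245e-02,  8.14725424e-01,
        -1.81684164e+03],
       [ 0.00000000e+00,  0.00000000e+00,  0.00000000e+00,
         1.00000000e+00]])}
{'fx': 571.5291068444152, 'fy': 571.5291068444152, 'cx': 317.6988416310814, 'cy': 240.04186916175505, 'camera_from_world': array([[-9.88775108e-01, -1.48545815e-01,  1.60601137e-02,
         5.61856052e+02],
       [ 1.23802518e-01, -7.54376742e-01,  6.44661669e-01,
        -1.11570204e+02],
       [-8.36464171e-02,  6.39413694e-01,  7.64299290e-01,
        -1.73275061e+03],
       [ 0.00000000e+00,  0.00000000e+00,  0.00000000e+00,
         1.00000000e+00]])}
{'fx': 414.13866196651736, 'fy': 414.13866196651736, 'cx': 320.3024531014038, 'cy': 240.94035040147403, 'camera_from_world': array([[ 3.21920264e-01,  9.46766543e-0
[... 293 characters left out ...]
0e+00]])}
{'time': 0.15, 'joint_pos': array([ 6.63240451e+01,  7.50420923e+00,  8.53139027e+01, -1.69409932e-03,
        8.72629626e+01, -4.89427462e+00]), 'qd': array([-0.0174208 , -0.15274647, -0.19319086, -0.07034817, -0.03032322,
       -0.00644073]), 'joint_efforts': array([ 5.89354913e-04, -5.70066369e+01, -5.01157415e+01, -2.15319087e-04,
        9.67265514e-03, -3.76005846e-05]), 'tool_pos': array([193.0093308 , 567.66416867, 230.50543035]), 'tcp_rot': array([-1.79919077e+02, -5.23118305e-03,  1.61218398e+02]), 'ft_force': array([ 0.40341263, -0.75335765, -0.60393707]), 'wrist_torque': array([-0.03095277,  0.02192279, -0.06379359]), 'grip_force': 0.0, 'finger_gap': 85.50343294542182}
```

View pics/scene0.png

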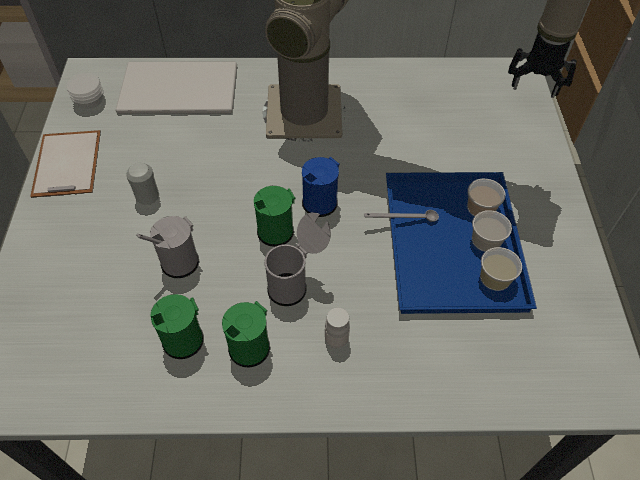

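View pics/side0.png

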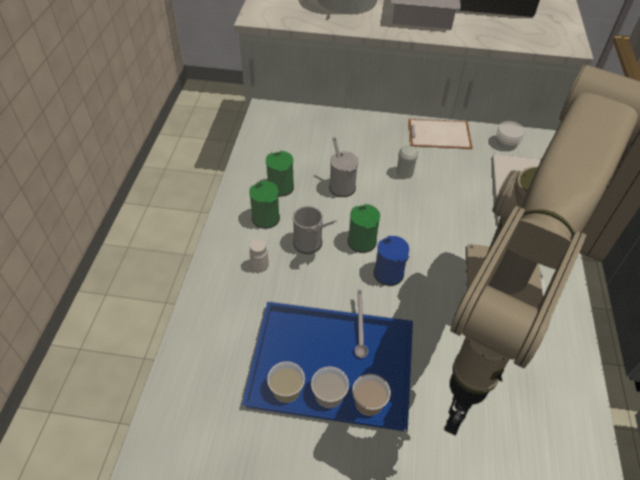

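Scene view: the open steel jar is at (286,275) with its raised lid at (313,232). The served jar is at (176,245), and the spoon runs from its tip at (366,215) to its bowl at (432,216). Side view: open jar (308,230), served jar (343,173), spoon (360,293)–(361,352). Possible mix-ups for the jar are the served jar (lid closed), green jars at (275,213), (178,325), (246,333) and the blue jar at (320,185). There is only one loose spoon. I choose the grey jar with the raised lid and check it in close crops.

```bash
python3 - <<'E'
from h import *
a=np.load('pics/scene0.npz')['p'][170:310,240:450]; b=np.load('pics/side0.npz')['p'][195:365,250:450]
A=cv2.resize(a,None,fx=3.8,fy=3.8,interpolation=2)
cv2.imwrite('pics/c1.png',A)
B=cv2.resize(b,None,fx=3.5,fy=3.5,interpolation=2)
cv2.imwrite('pics/c2.png',B); print(A.shape,B.shape)
E
```

```text
(532, 798, 3) (595, 700, 3)
```

View pics/c1.png

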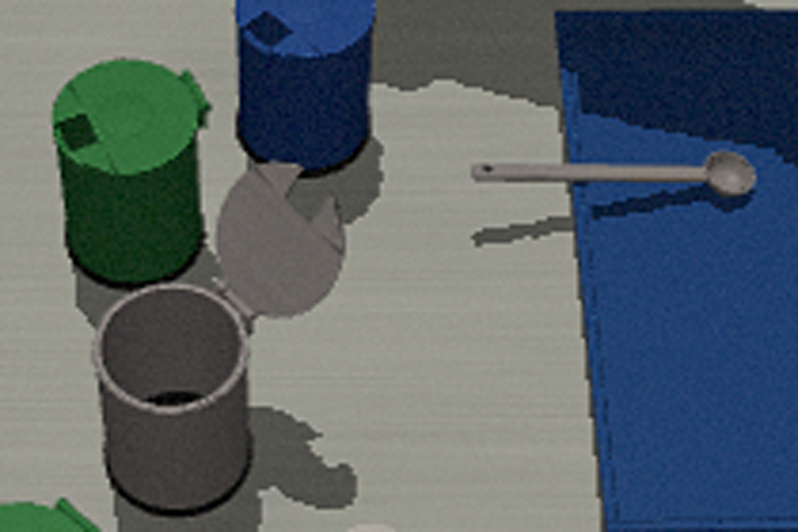

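View pics/c2.png

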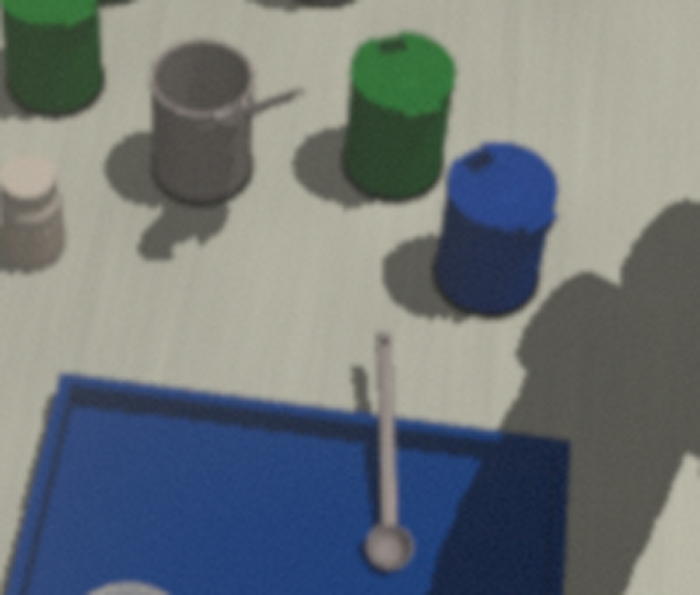

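Close crops: the steel jar with the lid raised at its upper right is the target. In c1 the rim centre is (172,347), the hinge about (235,300) and the cut-out middle about (317,182); the spoon tip is (473,171) and the bowl (730,174). In c2 the rim centre is (202,78), the hinge (232,115), the lid edge (300,93), the spoon tip (383,336) and the bowl (388,547).

```bash
python3 - <<'E'
from h import *
S=lambda u,v:('scene0',240+u/3.8,170+v/3.8); D=lambda u,v:('side0',250+u/3.5,195+v/3.5)
P={}
for n,a,b in [('tip',S(473,171),D(383,336)),('bowl',S(730,174),D(388,547)),('rim',S(172,347),D(202,78)),('hinge',S(235,300),D(232,115)),('front',S(317,180),D(300,93))]:
    x,e=tri(a,b); P[n]=x; print(n,x.round(1),np.round(e,1).tolist())
print(np.linalg.norm(P['tip']-P['bowl']))
d=P['rim']-P['hinge']; print('jar yaw',np.degrees(np.arctan2(d[1],d[0])),np.hypot(*d[:2]))
d=P['hinge']-P['front']; print('yaw2',np.degrees(np.arctan2(d[1],d[0])),np.linalg.norm(d),d)
for n,u,v,z in [('green',275,200,122),('g2',176,306,122),('g3',245,316,122),('blue',321,170,122),('bottle',337,315,100),('tub0',486,190,66),('tub1',491,222,66),('served',173,231,122),('trayc',386,173,32),('trayc2',400,311,32),('greenside',0,0,0)]:
    if v: print(n,onz('scene0',u,v,z).round(0))
E
```

```text
tip [424.1 154.8  48.6] [[0.4, 0.5], [0.4, -0.4]]
bowl [401.2 330.3  16.6] [[-0.0, -0.1], [-0.0, 0.0]]
rim [606.1 -36.8 119.4] [[-0.0, -0.0], [-0.0, 0.0]]
hinge [5.739e+02 3.000e-01 1.197e+02] [[0.2, 0.2], [0.2, -0.1]]
front [523.3  40.9 187.7] [[-3.4, -4.6], [-3.3, 3.0]]
179.8237079398894
jar yaw -49.02341027647773 49.12479151392706
yaw2 -38.74605138902819 93.94509954892894 [ 50.57182352 -40.5824496  -67.97968211]
green [433. -65. 122.]
g2 [ 719. -264.  122.]
g3 [ 744. -118.  122.]
blue [338.  46. 122.]
bottle [731.  75. 100.]
tub0 [358. 465.  66.]
tub1 [459. 460.  66.]
served [ 523. -295.  122.]
trayc [269. 221.  32.]
trayc2 [685. 222.  32.]
```

Emit:
{"op": "step_arm", "data": {
  "delta_pos": [
    [0.1425,-0.245,-0.05],
    [0.1425,-0.245,-0.05],
    [0.1425,-0.245,-0.05],
    [0.1425,-0.245,-0.05],
    [0.1425,-0.245,-0.05],
    [0.1425,-0.245,-0.05],
    [0.1425,-0.245,-0.05],
    [0.1425,-0.245,-0.05]
  ],
  "spin": [-0.0443,-0.0443,-0.0443,-0.0443,-0.0443,-0.0443,-0.0443,-0.0443],
  "gripper": 1,
  "squeeze": 20
}}

```text
time: 1.15
tool_pos: [421.7, 174.3, 151.0]
tcp_rot: [180.0, -0.0, 97.2]
ft_force: [1.0, 0.5, -0.5]
finger_gap: 85.3
grip_force: 0.0
```

```bash
python3 - <<'E'
from h import *
snap('wrist','w1'); s=r.sense(); print(s['time'],s['tool_pos'],s['tcp_rot'])
d=np.load('pics/w1.npz')['T']; print(-d[:3,:3].T@d[:3,3])
E
```

```text
1.2 [423.85218748 168.6803275  149.63584052] [-179.99355599    0.23011543   96.58589245]
[412.72376555 253.12088177 293.03900628]
```

View pics/w1.png

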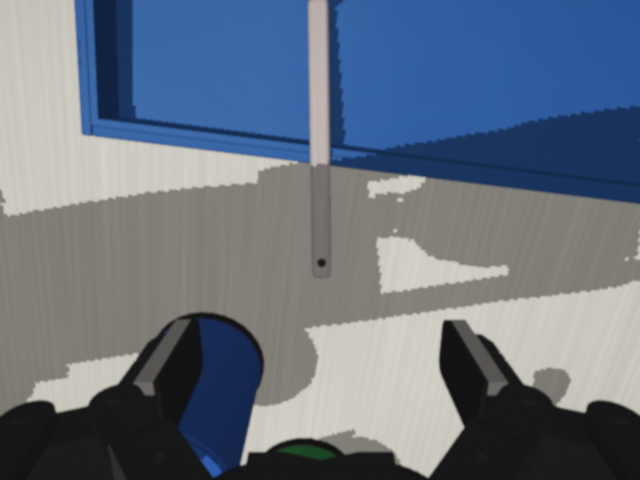

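The wrist view shows the handle tip at (321,277), the handle crossing the tray edge at (320,160), and the blue jar clear at lower left.

```bash
python3 - <<'E'
from h import *
for f in ['w1']:
  t=onz(f,321,277,52); m=onz(f,318,5,14+np.sin(np.radians(12))*100); m2=onz(f,320,165,40)
  print(t,onz(f,321,277,46),m,m2)
  x,e=tri((f,321,277),('scene0',364.5,215),('side0',359.4,291)); print(x,np.round(e,1))
  d=t-m; print(np.degrees(np.arctan2(d[1],d[0])))
s=r.sense(); print(s['time'],s['tool_pos'],s['tcp_rot'])
E
```

```text
[426.44843584 150.77872302  52.        ] [426.79007358 148.23119778  46.        ] [405.35501805 304.95041663  34.79116908] [417.29994175 218.66237513  40.        ]
[425.41687307 153.56719956  50.56733938] [[-1.1 -5.1]
 [-0.1  0.4]
 [ 0.1 -1.2]]
-82.20929408042807
1.2 [423.85218748 168.6803275  149.63584052] [-179.99355599    0.23011543   96.58589245]
```

Emit:
{"op": "step_arm", "data": {
  "delta_pos": [
    [0.009,-0.0125,-0.15],
    [0,0,-0.15],
    [0,0,-0.15],
    [0,0,-0.1],
    [0,0,-0.065],
    [0,0,0],
    [0,0,0]
  ],
  "spin": [0,0,0,0,0,0,0]
}}

```text
time: 2.08
tool_pos: [423.6, 173.8, 29.2]
tcp_rot: [179.9, -0.0, 97.4]
ft_force: [0.6, 0.1, 0.6]
finger_gap: 85.4
grip_force: 0.0
```

Emit:
{"op": "step_arm", "data": {
  "delta_pos": [
    [0,0,0],
    [0,0,0],
    [0,0,0],
    [0,0,0],
    [0,0,0],
    [0,0,0],
    [0,0,0],
    [0,0,0]
  ],
  "spin": [0,0,0,0,0,0,0,0],
  "gripper": -1,
  "squeeze": 20
}}

```text
time: 3.08
tool_pos: [423.0, 173.6, 28.3]
tcp_rot: [180.0, -0.0, 97.4]
ft_force: [-0.3, -0.1, 0.2]
finger_gap: 11.0
grip_force: 22.9
```

Emit:
{"op": "step_arm", "data": {
  "delta_pos": [
    [0,0,0.1],
    [0,0,0.17],
    [0,0,0.2],
    [0,0,0.2],
    [0,0,0.2],
    [0,0,0.2],
    [0,0,0.2],
    [0,0,0.08]
  ],
  "spin": [0,0,0,0,0,0,0,0]
}}

```text
time: 4.08
tool_pos: [423.8, 173.8, 300.7]
tcp_rot: [179.8, -0.0, 97.4]
ft_force: [-0.6, -0.7, -1.0]
finger_gap: 11.1
grip_force: 22.8
```

```bash
python3 - <<'E'
from h import *
a=snap('side','s2')['pixels']; b=snap('scene','sc2')['pixels']; w=snap('wrist','w2')['pixels']; s=r.sense(); print(s['time'],s['tool_pos'],s['ft_force'])
for f in('s2','sc2'): print(proj(f,s['tool_pos']))
c=lambda f,p,h=90: (lambda u:cv2.resize(p[max(0,u[1]-h):u[1]+h,u[0]-h:u[0]+h],(400,400)))(proj(f,s['tool_pos']).astype(int))
cv2.imwrite('pics/m2.png',np.hstack([c('s2',a),c('sc2',b)]))
E
```

```text
4.225 [423.01268172 173.56491976 297.71955206] [ 0.40627712 -0.92228716 -1.87404016]
[366.70820936 239.32431295]
[381.29257077 144.54858707]
```

View pics/m2.png

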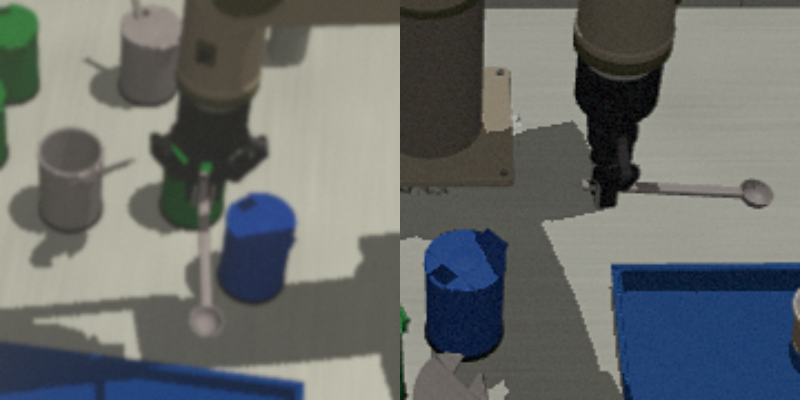

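The spoon is held and still slopes about as it did on the tray; it did not swing in the grip. In the left crop the bowl is at (206,321) and in the right crop at (757,192). I will swing it bowl-down by bearing the bowl against the jar's inner wall.

```bash
python3 - <<'E'
from h import *
x,e=tri(('s2',276+206*.45,149+321*.45),('sc2',291+357*.45,54+192*.45)); s=r.sense()
g=s['tool_pos']+[0,0,19]; d=g-x; print(x,np.round(e,1),d,np.linalg.norm(d),np.degrees(np.arctan2(d[2],np.hypot(*d[:2]))),np.degrees(np.arctan2(d[1],d[0])))
E
```

```text
[402.805375   330.49078887 289.15963534] [[ 0. -0.]
 [ 0.  0.]] [  20.20730672 -156.92586912   27.55991672] 160.60389986661906 9.880963588433598 -82.66241478134687
```

Emit:
{"op": "step_arm", "data": {
  "delta_pos": [
    [0.126,-0.224,0],
    [0.126,-0.224,0],
    [0.126,-0.224,0],
    [0.126,-0.224,0],
    [0.126,-0.224,0],
    [0.126,-0.224,0],
    [0.126,-0.224,0],
    [0.126,-0.224,0]
  ],
  "spin": [0,0,0,0,0,0,0,0]
}}

```text
time: 5.22
tool_pos: [624.3, -186.1, 294.8]
tcp_rot: [-179.8, -0.1, 97.4]
ft_force: [1.6, 0.4, -0.8]
finger_gap: 11.1
grip_force: 22.8
```

Emit:
{"op": "step_arm", "data": {
  "delta_pos": [
    [0,0,-0.1],
    [0,0,-0.15],
    [0,0,-0.15],
    [0,0,-0.15],
    [0,0,-0.1],
    [0,0,-0.03],
    [0,0,0],
    [0,0,0]
  ],
  "spin": [0,0,0,0,0,0,0,0]
}}

```text
time: 6.22
tool_pos: [625.4, -185.1, 164.0]
tcp_rot: [179.9, 0.1, 97.4]
ft_force: [-0.2, -0.2, -1.2]
finger_gap: 11.7
grip_force: 22.8
```

```bash
python3 - <<'E'
from h import *
a=snap('side','s3')['pixels']; b=snap('scene','sc3')['pixels']; w=snap('wrist','w3')['pixels']; s=r.sense(); print(s['time'],s['tool_pos'],s['ft_force'])
cv2.imwrite('pics/m3.png',np.hstack([cv2.resize(w,(440,330)),cv2.resize(b[190:310,230:360],(357,330))]))
E
```

```text
6.375 [ 625.22851431 -185.10442576  163.59362037] [-0.34657259 -0.24340557 -1.71724341]
```

View pics/m3.png

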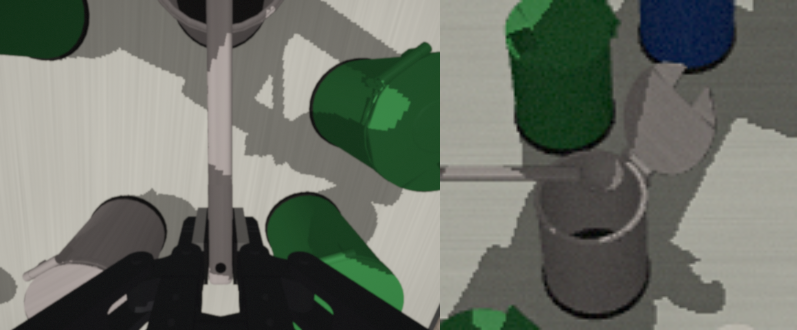

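The wrist view shows the handle pointing straight to the open jar. In the scene crop the bowl sits over the jar opening at about (600,172), short of the hinge side.

```bash
python3 - <<'E'
from h import *
s=r.sense();print(s['finger_gap'],s['grip_force'])
for z in(145,152): print(onz('sc3',288.3,252.6,z).round(1))
cv2.imwrite('pics/sd3.png',np.load('pics/s3.npz')['p'][180:260,260:420].repeat(5,0).repeat(5,1))
E
```

```text
11.336589098436182 22.826007306575775
[600.3 -29.2 145. ]
[605.  -28.9 152. ]
```

Emit:
{"op": "step_arm", "data": {
  "delta_pos": [
    [0,0,-0.125],
    [-0.008,0.06,0],
    [0,0,-0.06],
    [0,0,0],
    [-0.002,0.015,0],
    [0,0,0]
  ],
  "spin": [0,0,0,0,0,0]
}}

```text
time: 7.12
tool_pos: [623.2, -171.0, 126.5]
tcp_rot: [179.9, 0.1, 97.4]
ft_force: [0.5, -4.7, 1.2]
finger_gap: 11.3
grip_force: 22.9
```

Emit:
{"op": "step_arm", "data": {
  "delta_pos": [
    [-0.0025,0.02,0.06],
    [-0.0025,0.02,0.06],
    [0,0,0]
  ],
  "spin": [0,0,0]
}}

```text
time: 7.5
tool_pos: [622.5, -162.9, 151.2]
tcp_rot: [179.8, 0.1, 97.4]
ft_force: [-0.2, -7.4, 0.8]
finger_gap: 11.3
grip_force: 23.3
```

Emit:
{"op": "step_arm", "data": {
  "delta_pos": [
    [-0.004,0.03,0.064],
    [-0.004,0.033,0.064],
    [-0.0055,0.043,0.0565],
    [-0.0055,0.043,0.0565],
    [0,0,0]
  ],
  "spin": [0,0,0,0,0]
}}

```text
time: 8.12
tool_pos: [618.4, -132.4, 198.7]
tcp_rot: [179.9, 0.1, 97.4]
ft_force: [-0.1, -4.7, 1.8]
finger_gap: 11.4
grip_force: 24.3
```

Emit:
{"op": "step_arm", "data": {
  "delta_pos": [
    [-0.007,0.054,0.05],
    [-0.007,0.054,0.05],
    [-0.008,0.062,0.04],
    [-0.008,0.062,0.04],
    [-0.0145,0.11,0.05],
    [0,0,0],
    [0,0,0]
  ],
  "spin": [0,0,0,0,0,0,0]
}}

```text
time: 9.0
tool_pos: [608.6, -62.9, 243.0]
tcp_rot: [-180.0, -0.0, 97.5]
ft_force: [0.0, -0.4, -0.7]
finger_gap: 11.4
grip_force: 28.3
```

```bash
python3 - <<'E'
from h import *
a=snap('side','s4')['pixels']; b=snap('scene','sc4')['pixels']; s=r.sense(); print(s['time'],s['tool_pos'],s['ft_force'])
cv2.imwrite('pics/m4.png',np.hstack([cv2.resize(a[150:270,240:400],(400,300)),cv2.resize(b[150:300,230:380],(300,300))]).repeat(1,0))
E
```

```text
9.1 [608.50206225 -63.58356663 242.68620969] [ 0.39892302  0.07039381 -0.81443793]
```

View pics/m4.png

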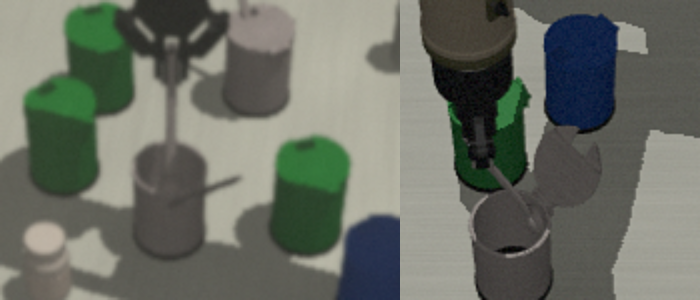

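The spoon is now steep in the jar: in the side crop the handle runs from (172,45) down into the jar at (170,185), and in the scene crop from (488,160) to (537,222). I'll refine the jar's yaw by fitting the lid outline, including its cut-out, in both fixed views.

```bash
cat > fit.py <<'E'
from h import *
from scipy.optimize import differential_evolution, minimize
C={}
for f in('scene0','side0'):
    d=np.load('pics/%s.npz'%f); p=cv2.GaussianBlur(d['p'],(0,0),1).astype(np.float32)
    g=sum(np.hypot(cv2.Sobel(p[...,i],5,1,0),cv2.Sobel(p[...,i],5,0,1)) for i in range(3)); C[f]=(d['K'],d['T'],np.minimum(g,250))
def pts(x,y,yaw,th):
    a=np.linspace(.3,2*np.pi-.3,120); a0=np.arcsin(13/45.5); a=np.linspace(a0,2*np.pi-a0,120)
    o=np.c_[48+45.5*np.cos(a),45.5*np.sin(a)]
    n=np.array([[t,s] for t in np.linspace(70,90,10) for s in(-13,13)]+[[70,s] for s in np.linspace(-13,13,10)])
    L=np.r_[o,n,n]; P=np.c_[-48+L[:,0]*np.cos(th)-2*np.sin(th),L[:,1],122+L[:,0]*np.sin(th)+2*np.cos(th)]
    b=np.linspace(0,2*np.pi,80); Q=np.c_[41*np.cos(b),41*np.sin(b),122+0*b]
    c,s=np.cos(yaw),np.sin(yaw); R=np.array([[c,s,0],[-s,c,0],[0,0,1]])
    return np.r_[P,Q]@R+[x,y,0]
def pr(f,X):
    K,T,g=C[f]; c=X@T[:3,:3].T+T[:3,3]; return np.c_[K[2]-K[0]*c[:,0]/c[:,2],K[3]+K[1]*c[:,1]/c[:,2]]
def cost(q,fs=('scene0','side0')):
    X=pts(*q); t=0
    for f in fs:
        u=pr(f,X).astype(np.float32); t-=cv2.remap(C[f][2],u[:,:1].copy(),u[:,1:].copy(),1).mean()
    return t
if __name__=='__main__':
    for fs in [('scene0','side0'),('scene0',),('side0',)]:
        o=differential_evolution(cost,[(598,614),(-45,-29),(-1.2,-.4),(2.0,2.45)],args=(fs,),seed=1,maxiter=150,tol=1e-6)
        print(fs,o.x[:2],np.degrees(o.x[2]),o.x[3],o.fun)
        if len(fs)==2: q=o.x
    ims=[]
    for f,(x0,y0,x1,y1) in (('scene0',(255,205,335,290)),('side0',(280,200,350,275))):
        p=np.load('pics/%s.npz'%f)['p'][y0:y1,x0:x1]; z=400/(x1-x0); p=cv2.resize(p,(400,425),interpolation=2); zy=425/(y1-y0)
        for u in pr(f,pts(*q)): cv2.circle(p,(int((u[0]+.5-x0)*z),int((u[1]+.5-y0)*zy)),1,(0,0,255),-1)
        ims.append(p)
    cv2.imwrite('pics/fit.png',np.hstack(ims))
E
python3 fit.py
```

```text
('scene0', 'side0') [607.91197544 -40.87129503] -50.35416924145769 2.3479075466662955 -404.8225402832031
('scene0',) [605.89645069 -38.57695363] -51.49911949025246 2.272205127437766 -206.61160278320312
('side0',) [607.49843235 -44.54040506] -62.51298366535908 2.1891922979847913 -210.77923583984375
```

View pics/fit.png

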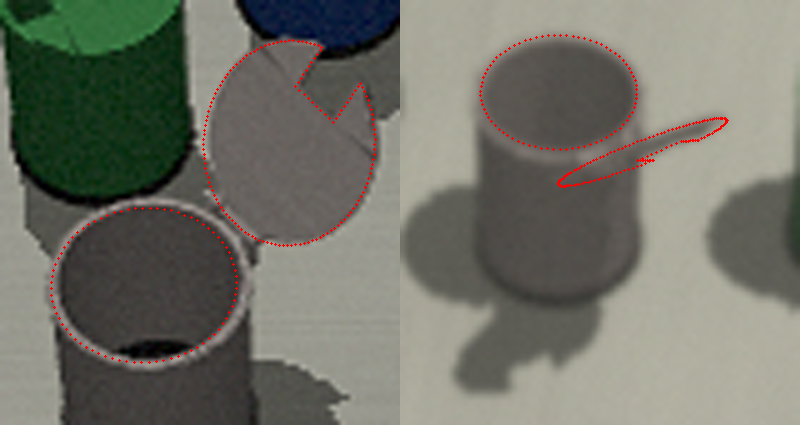

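The red outline fits the lid and its cut-out at (330,90) in the left view, with the rim within about 2 mm. That puts the jar at about (607,-39), yaw about -50°, lid 2.3 rad. Next I turn the spoon into the jar's lean plane.

Emit:
{"op": "step_arm", "data": {
  "delta_pos": [
    [0.041,-0.021,0],
    [0.041,-0.021,0],
    [0.041,-0.021,0],
    [0.042,-0.022,0],
    [0,0,0],
    [0,0,0]
  ],
  "spin": [0.0453,0.0453,0.0453,0.0453,0,0]
}}

```text
time: 9.85
tool_pos: [641.5, -80.7, 243.0]
tcp_rot: [-180.0, -0.0, 129.8]
ft_force: [-1.7, 0.6, -0.5]
finger_gap: 11.1
grip_force: 28.3
```

Emit:
{"op": "step_arm", "data": {
  "delta_pos": [
    [0,0,-0.06],
    [0,0,-0.07],
    [0,0,-0.07],
    [0,0,-0.07],
    [0,0,-0.06],
    [0,0,-0.04],
    [0,0,0],
    [0,0,0]
  ],
  "spin": [0,0,0,0,0,0,0,0]
}}

```text
time: 10.85
tool_pos: [642.2, -80.7, 170.2]
tcp_rot: [180.0, 0.0, 130.0]
ft_force: [-0.0, 0.3, -0.3]
finger_gap: 11.2
grip_force: 28.3
```

```bash
python3 - <<'E'
from h import *
a=snap('side','s5')['pixels']; b=snap('scene','sc5')['pixels'];w=snap('wrist','w5'); s=r.sense(); print(s['time'],s['tool_pos'],s['tcp_rot'],s['ft_force'],s['finger_gap'],s['grip_force'])
E
```

```text
11.0 [642.30476653 -80.71773586 170.31828116] [1.79954645e+02 5.76666563e-02 1.30044093e+02] [-0.55929334  0.58068719 -0.39284229] 10.944521822200159 28.289442658424377
```

Emit:
{"op": "step_arm", "data": {
  "delta_pos": [
    [0,0,-0.03],
    [0,0,-0.03],
    [0,0,-0.02],
    [0,0,0],
    [0,0,0]
  ],
  "spin": [0,0,0,0,0]
}}

```text
time: 11.62
tool_pos: [641.2, -79.7, 152.6]
tcp_rot: [-180.0, -0.1, 130.1]
ft_force: [-2.9, 4.5, -0.9]
finger_gap: 11.5
grip_force: 28.2
```

Emit:
{"op": "step_arm", "data": {
  "delta_pos": [
    [0,0,-0.015],
    [0,0,0],
    [0,0,0]
  ],
  "spin": [0,0,0]
}}

```text
time: 12.0
tool_pos: [641.6, -79.9, 150.4]
tcp_rot: [180.0, -0.1, 130.1]
ft_force: [-2.2, 4.8, 2.5]
finger_gap: 11.7
grip_force: 28.5
```

Emit:
{"op": "step_arm", "data": {
  "delta_pos": [
    [0,0,-0.01],
    [0,0,-0.005],
    [0,0,0],
    [0,0,0]
  ],
  "spin": [0,0,0,0]
}}

```text
time: 12.5
tool_pos: [641.9, -80.0, 148.1]
tcp_rot: [180.0, -0.0, 130.1]
ft_force: [-3.4, 4.9, 3.9]
finger_gap: 11.5
grip_force: 28.8
```

```bash
python3 - <<'E'
from h import *
a=snap('side','s6')['pixels']; b=snap('scene','sc6')['pixels']; s=r.sense(); print(s['time'],s['tool_pos'],s['ft_force'])
cv2.imwrite('pics/m6.png',np.hstack([cv2.resize(a[160:260,250:370],(420,350)),cv2.resize(b[190:310,220:340],(350,350))]))
E
```

```text
12.6 [641.90232051 -79.93640704 148.09057262] [-2.83215396  4.50260948  5.33036422]
```

Emit:
{"op": "step_arm", "data": {
  "delta_pos": [
    [0,0,0],
    [0,0,0],
    [0,0,0],
    [0,0,0],
    [0,0,0],
    [0,0,0]
  ],
  "spin": [0,0,0,0,0,0],
  "gripper": 0.2
}}

```text
time: 13.35
tool_pos: [641.9, -80.7, 147.5]
tcp_rot: [-180.0, 0.0, 130.0]
ft_force: [-0.2, 0.0, 0.2]
finger_gap: 51.2
grip_force: 0.0
```

Emit:
{"op": "step_arm", "data": {
  "delta_pos": [
    [0,0,0.1],
    [0,0,0.2],
    [0,0,0.2],
    [0,0,0.1],
    [0,0,0],
    [0,0,0]
  ],
  "spin": [0,0,0,0,0,0]
}}

```text
time: 14.1
tool_pos: [641.1, -80.5, 265.6]
tcp_rot: [-179.9, -0.1, 130.0]
ft_force: [-0.5, 0.1, -1.2]
finger_gap: 51.1
grip_force: 0.0
```

```bash
python3 - <<'E'
from h import *
a=snap('side','s7')['pixels']; b=snap('scene','sc7')['pixels'];w=snap('wrist','w7')['pixels']; s=r.sense(); print(s['time'],s['tool_pos'],s['ft_force'],s['finger_gap'])
cv2.imwrite('pics/m7.png',np.hstack([cv2.resize(a[160:260,270:370],(265,265),interpolation=2),cv2.resize(b[200:300,240:340],(265,265),interpolation=2),cv2.resize(w[0:400,120:520],(265,265),interpolation=3)]))
E
```

```text
14.25 [640.97097545 -80.45459704 265.1436574 ] [ 0.33623915 -0.96343987 -1.10653822] 51.541460974722234
```

View pics/m7.png

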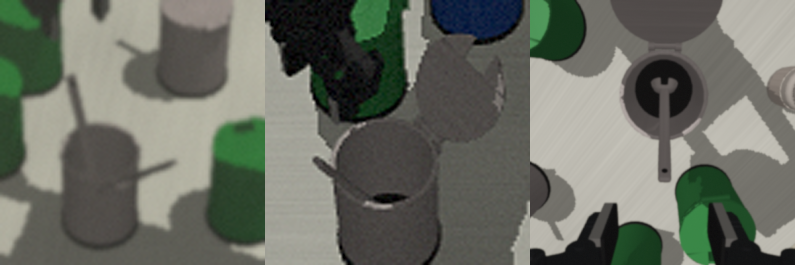

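All three views show the spoon standing in the jar, leaning away from the lid. The tip is at (72,77) in the side crop, (317,160) in the scene crop and (665,180) in the wrist crop, in line with the hinge at (664,47).

```bash
python3 - <<'E'
from h import *
x,e=tri(('s7',297.2,189.1),('sc7',259.6,260.4),('w7',323.8,271.7)); print(x,np.round(e,1))
for yaw in(-48,-50,-52):
  a=np.radians(yaw);d=x[:2]-[607,-39];print(yaw,d@[np.cos(a),np.sin(a)],d@[-np.sin(a),np.cos(a)])
c=onz('w7',322,143,122); h=onz('w7',120+134*1.509,47*1.509,124); d=c-h; print('rim',c,'hinge',h,np.hypot(*d[:2]),np.degrees(np.arctan2(d[1],d[0])))
E
```

```text
[647.88440305 -87.12281677 185.18895741] [[-0.6 -0.7]
 [-0.   0.4]
 [-2.2 -5. ]]
-48 63.11922767082808 -1.8174169976371242
-50 63.14420408127157 0.3865194016553417
-52 63.09224900566103 2.589984886595648
rim [606.79607511 -37.72894946 122.        ] hinge [578.01194304  -3.37386151 124.        ] 44.81961989097491 -50.04231441229258
```

Emit:
{"op": "step_arm", "data": {
  "delta_pos": [
    [-0.106,0.171,0],
    [-0.106,0.171,0],
    [-0.106,0.171,0],
    [-0.106,0.171,0],
    [-0.106,0.171,0],
    [0,0,0],
    [0,0,0]
  ],
  "spin": [0,0,0,0,0,0,0],
  "gripper": -1
}}

```text
time: 15.12
tool_pos: [535.8, 90.1, 266.8]
tcp_rot: [-179.9, -0.0, 130.1]
ft_force: [-0.1, -1.0, -0.4]
finger_gap: 0.0
grip_force: 0.0
```

Emit:
{"op": "step_arm", "data": {
  "delta_pos": [
    [0,0,-0.12],
    [0,0,-0.15],
    [0,0,-0.15],
    [0,0,-0.07],
    [0,0,0],
    [0,0,0]
  ],
  "spin": [0,0,0,0,0,0]
}}

```text
time: 15.88
tool_pos: [536.8, 90.1, 170.9]
tcp_rot: [179.9, 0.1, 130.0]
ft_force: [0.5, 0.7, 0.0]
finger_gap: -0.1
grip_force: 0.0
```

Emit:
{"op": "step_arm", "data": {
  "delta_pos": [
    [0.0466,-0.0555,0.0025],
    [0.0466,-0.0555,0.0025],
    [0.0402,-0.0479,0.0325],
    [0.0402,-0.0479,0.0325],
    [0.045,-0.0536,0.0175],
    [0.045,-0.0536,0.0175],
    [0,0,0]
  ],
  "spin": [0,0,0,0,0,0,0]
}}

```text
time: 16.75
tool_pos: [589.3, 26.4, 190.6]
tcp_rot: [180.0, 0.0, 130.0]
ft_force: [0.6, -0.7, -0.5]
finger_gap: 0.0
grip_force: 0.0
```

Emit:
{"op": "step_arm", "data": {
  "delta_pos": [
    [0.037,-0.044,-0.0025],
    [0.037,-0.044,-0.0025],
    [0.037,-0.044,-0.025],
    [0.037,-0.044,-0.025],
    [0.0257,-0.0306,-0.0475],
    [0.0257,-0.0306,-0.0475],
    [0,0,0]
  ],
  "spin": [0,0,0,0,0,0,0]
}}

```text
time: 17.62
tool_pos: [627.8, -20.3, 158.7]
tcp_rot: [-179.9, -0.1, 130.0]
ft_force: [1.3, 1.4, -0.2]
finger_gap: -0.1
grip_force: 0.0
```

```bash
python3 - <<'E'
from h import *
import fit
from scipy.optimize import minimize_scalar
a=snap('side','s8')['pixels']; b=snap('scene','sc8')['pixels'];w=snap('wrist','w8')['pixels']; s=r.sense(); print(s['time'],s['tool_pos'],s['ft_force'])
# lid angle: edge score in side/scene
for f,g in(('s8','side0'),('sc8','scene0')):
    p=cv2.GaussianBlur(np.load('pics/%s.npz'%f)['p'],(0,0),1).astype(np.float32)
    G=sum(np.hypot(cv2.Sobel(p[...,i],5,1,0),cv2.Sobel(p[...,i],5,0,1)) for i in range(3)); fit.C[g]=(*fit.C[g][:2],np.minimum(G,250))
t=np.linspace(0,2.4,49); 
for fs in(('scene0',),('side0',)):
    c=[-fit.cost((607,-38.7,np.radians(-50),x),fs) for x in t]; i=np.argsort(c)[-5:]; print(fs,t[i],np.array(c)[i])
E
```

```text
17.775 [628.4089034  -19.66552893 160.53057246] [-0.13004546 -0.46728196  1.00986203]
('scene0',) [0.6  0.55 0.8  0.9  0.85] [143.64803 148.11746 150.03085 152.79619 166.25339]
('side0',) [0.2  0.4  0.25 0.3  0.35] [161.39351 161.74207 162.27809 162.57878 162.93138]
```

Emit:
{"op": "step_arm", "data": {
  "delta_pos": [
    [0.0145,-0.0172,-0.055],
    [0.0145,-0.0172,-0.055],
    [0.003,-0.004,-0.03],
    [0.003,-0.004,-0.025],
    [0,0,-0.01],
    [0,0,0],
    [0,0,0]
  ],
  "spin": [0,0,0,0,0,0,0]
}}

```text
time: 18.65
tool_pos: [635.4, -28.4, 126.0]
tcp_rot: [-180.0, 0.0, 130.0]
ft_force: [-3.9, 0.2, 5.6]
finger_gap: -0.3
grip_force: 2.8
```

Emit:
{"op": "step_arm", "data": {
  "delta_pos": [
    [0,0,-0.01],
    [0,0,0],
    [0,0,0]
  ],
  "spin": [0,0,0]
}}

```text
time: 19.02
tool_pos: [635.5, -28.4, 125.8]
tcp_rot: [180.0, 0.0, 130.1]
ft_force: [-9.4, 0.5, 16.4]
finger_gap: 0.0
grip_force: 8.1
```

Emit:
{"op": "step_arm", "data": {
  "delta_pos": [
    [0,0,0.05],
    [0,0,0.15],
    [0,0,0.25],
    [0,0,0.25],
    [-0.1,0.15,0.1],
    [-0.1,0.15,0],
    [-0.1,0.15,0],
    [0,0,0]
  ],
  "spin": [0,0,0,0,0,0,0,0]
}}

```text
time: 20.02
tool_pos: [574.7, 63.7, 284.0]
tcp_rot: [179.9, 0.0, 130.2]
ft_force: [0.4, -1.2, -0.1]
finger_gap: -0.1
grip_force: 0.0
```

Emit:
{"op": "step_arm", "data": {
  "delta_pos": [
    [-0.1,0.15,0],
    [-0.1,0.15,0],
    [0,0,0],
    [0,0,0],
    [0,0,0],
    [0,0,0]
  ],
  "spin": [0,0,0,0,0,0]
}}

```text
time: 20.78
tool_pos: [535.9, 120.9, 283.4]
tcp_rot: [-180.0, 0.0, 130.0]
ft_force: [-0.4, 1.2, 0.3]
finger_gap: -0.4
grip_force: 0.0
```

```bash
python3 - <<'E'
from h import *
import fit
snap('side','s9'); snap('scene','sc9'); s=r.sense(); print(s['time'],s['tool_pos'],s['ft_force'])
for f,g in(('s9','side0'),('sc9','scene0')):
    p0=np.load('pics/%s.npz'%f)['p']; p=cv2.GaussianBlur(p0,(0,0),1).astype(np.float32)
    G=sum(np.hypot(cv2.Sobel(p[...,i],5,1,0),cv2.Sobel(p[...,i],5,0,1)) for i in range(3)); fit.C[g]=(*fit.C[g][:2],np.minimum(G,250))
    # mean colours: lid area vs interior before
    u=[proj(f,[607+a*.643+b*.766,-38.7-a*.766+b*.643,126]).astype(int) for a in(-20,-5,8) for b in(-20,0,20)]
    q=np.load('pics/%s.npz'%g)['p']; print(f,[int(p0[v,x].mean()) for x,v in u],[int(q[v,x].mean()) for x,v in u])
t=np.linspace(0,2.4,97)
for fs in(('scene0',),('side0',),('scene0','side0')):
    c=[-fit.cost((607,-38.7,np.radians(-50),x),fs) for x in t]; i=np.argsort(c)[-4:]; print(fs,t[i],np.array(c)[i].round())
# served-jar lid brightness and tip search: handle darker/bright pixel near old tip
for f,o,uv in(('s9','s7',(297,189)),('sc9','sc7',(260,260))):
    A=np.load('pics/%s.npz'%f)['p'];B=np.load('pics/%s.npz'%o)['p']
    T=B[uv[1]-8:uv[1]+9,uv[0]-8:uv[0]+9]; W=A[uv[1]-28:uv[1]+29,uv[0]-28:uv[0]+29]
    m=cv2.matchTemplate(W,T,cv2.TM_CCOEFF_NORMED); _,v,_,l=cv2.minMaxLoc(m); print(f,'tip shift',np.array(l)-20,v)
E
```

```text
20.875 [535.6774472  121.14891908 283.36270914] [ 0.14587266  0.13886726 -0.02193824]
s9 [111, 143, 140, 46, 141, 139, 46, 136, 138] [74, 79, 77, 78, 79, 84, 79, 81, 87]
sc9 [139, 134, 137, 139, 133, 141, 136, 140, 137] [65, 64, 59, 62, 63, 64, 64, 63, 64]
('scene0',) [0.1   0.025 0.075 0.05 ] [199. 199. 200. 200.]
('side0',) [0.    2.    1.95  1.975] [185. 186. 186. 188.]
('scene0', 'side0') [0.075 0.    0.05  0.025] [381. 383. 383. 384.]
s9 tip shift [0 0] 0.9835071563720703
sc9 tip shift [0 0] 0.7854177355766296
```

```bash
python3 -c "
from bench import r
print(r.hand_in())"
```

```text
the job is handed in; nothing more can be done
None
```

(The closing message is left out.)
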